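# Load a fresh silica-gel cassette through the spring flap of a conditioning cabinet

### The arm

A 6-joint arm with a two-finger parallel gripper is mounted at the origin on the work surface. World frame = base frame: x ahead of the robot, y to its left, z up, the work surface at z = 0. Lengths are in m, angles in degrees, forces in N, time in s.
With the tool pointing down it reaches from about 0.25 to 0.725 m from the base axis. Payload 9.7 kg.
Tool frame: the origin (TCP) lies midway between the tips of the shut fingers; the grasp point (between the pads) lies 19 mm behind it; x points along the fingers, y is the direction in which the jaws open and shut, and the axes are right-handed (so a half turn about x gives the same grasp; the last joint's range is limited). The gripper opens to 85 mm and grips with 20 to 120 N. Pads are 22 mm wide; open, the fingers measure 114 mm over their backs; the gripper's body (76 mm by 85 mm) begins 54 mm behind the grasp point. The pads swing forward as they close: fully open they stand 13 mm farther back than shut.
Start: joints at [-72.823, 4.979, 10.078, 95.1, 0, 90], TCP at [0.162, -0.525, 0.231] pointing down, gripper open.
Joint ranges: [-179.16, 179.16], [-48.56, 103.87], [-65.8, 70.77], [-126.05, 130.52], [-82.76, 87.17], [-180, 180]. Speed limits (degrees/s): [127.2, 127.2, 147.25, 180, 180, 180].

### API

Orientations are given as [roll, pitch, yaw] about the fixed x, y, z axes, in that order (R = Rz(yaw) Ry(pitch) Rx(roll)).
In Python, from workcell import bot, cams gives the robot as it stands.
- The arm moves only by the tool apply_moves, never from a script. Its argument "commands" is a list of rows, each a list of 5 numbers: the shift along the tool's x, y, z in m, then the turn about the tool's x in rad, then the opening, from -1 (shut) to 1 (fully open). In form: [[tx, ty, tz, roll, hand], ...]. A call has 1 to 12 rows; each row is the pose to reach, as a shift and turn from the pose measured when the call began, along the tool's axes at that moment; what a row does not reach only later rows make up. A row lasts 1/10 s, in which the tool goes at most 50 mm and 8.59 degrees, less where a joint would pass 70% of its speed; a pose out of reach is approached as far as the arm can. A call with a gripper value outside its range is refused whole. The fingers move at their own pace and stop on an object; "newtons" is the grip in N (left out, the last holds). Time passes only in rows, so rows that repeat a pose let the fingers close. It gives the time, the measured TCP pose, the force and the opening at its end, in the units of the state.
- bot.get_obs(): the state, without advancing time (a new reading comes with each control period).
- cams.camera(name): name is "scene" or "top"; returns a dict with "frame" (384x512x3 uint8, blue, green, red), "depth" (384x512 float32, m along the optical axis (not along the pixel's ray), 0 where there is no reading), "camera_matrix" (3x3 intrinsics, pixels), "D" ([k1, k2, p1, p2, k3] as OpenCV has them; the pictures are not rectified), "R" (3x3) and "t" (3): a world point X has camera coordinates R X + t. Camera axes: x right, y down, z forward; pixel columns grow to the right and rows downward; lengths in m; the calibration is good to about 2 mm. A picture is of the moment at which its call begins.
- bot.job_done(): hands the job in, once; it reports no verdict.
Trained networks look in the newest picture that a camera, given by its name, has taken for a name from the list of things; names that differ only in an ending like _2 or _b are one class to them, and where a whole thing is asked for, a point or a joint stands for the part that bears it (a point fixed in the world has none). Each returns a list of dicts, best first, with "confidence" (0 to 1); they miss things now and then, are a little off and sometimes report something else, mostly with a low value. They report only what shows in the picture. A call takes as long as a camera call.
- cams.spot_in(name, camera): "rect" ([left, top, right, bottom] in pixels, round what is visible of it).
The state is a dict: "time": time; "q": joint angles; "qd": joint speeds; "joint_efforts": joint torques, N m; "ee_pos": TCP position; "tcp_rot": TCP orientation; "wrist_force": force on the tool from outside, world axes, zero at the start; "torque": the same for the moment, N m; "opening": finger opening in m.
Only numpy, scipy, OpenCV 4.12 (cv2) and the standard library are available. Lean on these libraries where they do the work, as an engineer would, in place of code of your own. Each camera call takes 0.05 s, during which the arm holds its last target. There are 200 camera calls.

### The job

Take the tallest of the three silica-gel cassettes out of the wooden rack and push it, bottom end first, through the spring flap in the sloping front of the conditioning cabinet. Press it down the bay until it bears firmly on the sprung seal at the bottom and that seal is pressed right in; it must stay there, with the flap shut behind it. The stop's depth is not known beforehand, so feel for it and do not force the cassette, and leave the other cassettes and the things on the bench as they are.

Things in the scene. Friction and masses are not known exactly. Their poses are not given: they have to be found in the camera images.
- cassette_centre (a point): Centre of the fresh cassette: a white plastic block with grey grilles, 24 mm (its x) by 50 mm (its y) by 100 mm (its z), about 0.18 kg. It stands upright, z up, in one of the rack's three slots and is the tallest of the three. The lower end goes into the bay first. Grip it across its 50 mm width, along its y; both ways round in yaw are alike.
- short_cassette_centre (a point): Centre of a shorter cassette of the same kind, 24 x 50 x 68 mm, standing in another slot of the rack. Leave it.
- wide_cassette_centre (a point): Centre of a wider cassette of the same kind, 24 x 68 x 84 mm, standing in another slot of the rack. Leave it.
- rack: Fixed plywood rack, 186 mm (x) by 86 mm (y); origin at the centre of its underside. Floor 6 mm thick; three slots along its x at -56, 0 and +56 mm, each between two upright boards 38 mm high above the floor (2 mm of play either side of a cassette's 24 mm); side lips 16 mm above the floor.
- unit: Fixed conditioning cabinet, 260 mm wide (y): a console whose front face slopes, rising at 30 degrees to the table, and behind it a clear chamber (226 mm high) with a book in it. Origin on the table right under the centre of the cassette port; x runs from front to back. The sloping face runs from 95 mm before the origin (95 mm high) to 80 mm behind it (196 mm high); the back is at 308 mm.
- port (a point): Centre of the cassette port's mouth in the plane of the sloping face, 150 mm above the table. z points straight out of the bay, square to the face (30 degrees from vertical, leaning to the robot); y along the port's width; x up the slope to the flap's hinge. Mouth 54 mm (y) by 29 mm (x), in a black 45 degree funnel bezel about 5 mm proud, about 64 by 39 mm at its lip.
- flap (a joint): Aluminium spring flap that closes the mouth just (3 mm) below the plane of the face, 28 mm long, hinged just above the mouth's upper edge (port +x), swinging inward. 0 = shut, 1.65 rad = lying back under the top of the bay. A light spring (under 1 N at its edge) shuts it; it can shut only when the cassette's upper end is more than about 31 mm below the mouth and nothing else is in the way.
- seal (a joint): Sprung seal at the bottom of the bay: 0 = relaxed, 0.004 m = pressed right in (1.5 N to begin, 3.5 N at the end, then a hard stop). It sits on an adjustable stop whose setting cannot be seen: with the seal pressed right in, the cassette's upper end lies 32 to 44 mm below the mouth. More than 60 N through the cassette on the cabinet damages it.
- weight_centre (a point): Centre of a brass bench weight, 48 mm across, 56 mm high. Leave it.
- paste_jar_centre (a point): Centre of a closed jar, 64 mm across, 75 mm high. Leave it.
- wood_block: Wooden block 90 x 45 x 30 mm; origin under its centre. Leave it.
- bone_folder: Flat white bone folder, 160 x 22 x 5 mm, lying on the table. Leave it.
- shoes (a point): Point on the bay's axis 52 mm below the port's mouth; axes as the port's. The bay runs straight along -z, 54 mm wide. Here two sprung shoes (20 mm long along the bay) grip the cassette's 50 mm width from both sides: a cassette pushed past them stays where it is left, does not slide by itself, and takes about 3 to 10 N to push further.
- spatula: Spatula with a wooden handle, 190 mm long, lying on the table. Leave it.
- steel_block: Dark steel block 80 x 50 x 25 mm; origin under its centre. Leave it.

How it is judged (in metres and radians):
On the way, in this order (a step that is already met when the one before it is completed fails the run):
1. the cassette has been lifted clear of the rack (height (world z) of cassette_centre above 0.12 m), for 0.1 s.
2. the cassette's lower end has pushed the flap open and stands in the mouth (value of joint flap above 0.7 rad and distance between cassette_centre and port below 0.045 m), for 0.1 s.
At the end, for the whole second after the job is handed in: The cassette lies in the bay, let go and at rest, with the seal at the bottom pressed in by more than 2.5 mm of its 4 mm, and the flap is shut (under 0.08 rad) (value of joint seal above 0.0025 m and value of joint flap below 0.08 rad and z of cassette_centre in the frame of port below -0.078 m and distance between cassette_centre and shoes below 0.05 m and angle between the z axis of cassette_centre and the z axis of port, either way round below 0.12 rad and contact force between cassette and the fingers below 0.1 N and linear speed of cassette below 0.01 m/s); the robot touches nothing.
It fails at once if the cabinet is pushed with more than 60 N through the cassette (contact force between cassette and unit above 60 N).
It fails at once if another cassette is moved more than 20 mm or tipped (distance of any of short_cassette_centre, wide_cassette_centre from where it was at the start of the episode above 0.02 m or angle between any of short_cassette_centre, wide_cassette_centre's own z axis and vertical above 0.35 rad).
It fails at once if a thing on the bench is moved more than 20 mm (distance of any of weight_centre, paste_jar_centre, wood_block, bone_folder, spatula, steel_block from where it was at the start of the episode above 0.02 m).
It also fails if it takes over 51 s, if anything falls off the work surface, if the arm or the gripper's body presses on something with over 40 N, if the wrist force passes 120 N, or if a joint passes its speed limit or range.

## Working session

There is one attempt and no reset: what is moved stays moved. The work goes in short steps, Python scripts to look and compute and a tool call to move; the robot and the scene stay as the last step left them, time stands still between calls to the robot, and variables do not carry over. Pictures are saved under pics/ and viewed, about 8 in all and at most 12, crops included, and the job is handed in when it is done.

Besides the shell and the picture viewer there is one more tool, called after "Call:" by a JSON object that holds its "fn" and its "kwargs". apply_moves: Moves the arm, as the interface text tells. Its arguments: {"type":"object","properties":{"commands":{"type":"array"},"newtons":{"type":"number"}},"required":["commands"]}

```bash
mkdir -p pics; ls; cat > h.py <<'E'
import numpy as np, cv2
from workcell import bot, cams
def cloud(c):
    h,w=c["depth"].shape
    u,v=np.meshgrid(np.arange(w),np.arange(h))
    p=cv2.undistortPoints(np.stack([u,v],-1).reshape(-1,1,2).astype(np.float64),c["camera_matrix"],np.array(c["D"])).reshape(h,w,2)
    z=c["depth"].astype(float)
    P=np.dstack([p[...,0]*z,p[...,1]*z,z])
    X=(P-np.array(c["t"]))@np.array(c["R"])
    X[z==0]=np.nan
    return X
E
python3 - <<'E'
from h import *
print(bot.get_obs())
ims=[]
for n in("scene","top"):
    c=cams.camera(n); cv2.imwrite(f"pics/{n}1.png",c["frame"]); X=cloud(c); np.save(f"{n}.npy",X)
    print(n,np.round(-np.array(c["R"]).T@np.array(c["t"]),3))
    for t in["cassette_centre","short_cassette_centre","wide_cassette_centre","rack","unit","port","flap","weight_centre","paste_jar_centre","wood_block","bone_folder","spatula","steel_block"]:
        try:
            for r in cams.spot_in(t,n)[:2]:
                l,tp,rr,b=map(int,r["rect"]); q=X[tp:b+1,l:rr+1].reshape(-1,3)
                print(t,[l,tp,rr,b],round(r["confidence"],2),np.round(np.nanmedian(q,0),3))
        except Exception as e: print(t,e)
E
```

```text
pics
{'time': 0.0, 'q': array([-7.28231131e+01,  5.01246677e+00,  1.00353966e+01,  9.51002660e+01,
       -1.49750089e-03,  9.00004369e+01]), 'qd': array([ 0.05375871, -0.02080957,  0.02388978,  0.02001703, -0.02141509,
       -0.02965093]), 'joint_efforts': array([-2.34811268e-03, -5.20386815e+01,  4.64806116e+01,  1.59524189e-02,
       -2.63065874e-05, -1.10113252e-06]), 'ee_pos': array([ 0.16235322, -0.52525369,  0.2305784 ]), 'tcp_rot': array([-88.89025394,  89.92264935, 108.28619714]), 'wrist_force': array([-0.09914818, -0.3243048 , -0.4149435 ]), 'torque': array([-0.03150033, -0.02792035, -0.0098269 ]), 'opening': 0.08560294692081867}
scene [1.188 0.483 1.039]
cassette_centre [334, 198, 352, 223] 0.78 [0.43  0.235 0.084]
short_cassette_centre [314, 225, 332, 246] 0.71 [0.536 0.229 0.05 ]
wide_cassette_centre [320, 211, 348, 234] 0.68 [0.482 0.233 0.066]
rack [304, 205, 355, 261] 0.62 [0.488 0.239 0.007]
unit [106, 160, 269, 307] 0.67 [ 0.804 -0.045  0.097]
port [137, 162, 163, 179] 0.65 [ 0.658 -0.408  0.022]
flap [106, 161, 270, 304] 0.23 [ 0.801 -0.045  0.103]
weight_centre 
[... 726 characters left out ...]
.473 0.227 0.088]
rack [143, 188, 174, 255] 0.85 [0.47  0.22  0.016]
unit [212, 25, 330, 204] 0.94 [ 0.734 -0.082  0.187]
port [267, 158, 288, 165] 0.48 [ 0.623 -0.1    0.146]
flap [269, 152, 287, 167] 0.64 [ 0.627 -0.101  0.148]
flap [391, 180, 424, 243] 0.2 [ 0.507 -0.476  0.002]
weight_centre [187, 241, 205, 254] 0.65 [0.4   0.116 0.032]
weight_centre [142, 125, 166, 148] 0.57 [0.704 0.234 0.072]
paste_jar_centre [143, 124, 167, 149] 0.74 [0.703 0.233 0.069]
wood_block [86, 131, 120, 163] 0.77 [0.683 0.388 0.005]
bone_folder [346, 219, 370, 271] 0.96 [ 0.412 -0.334  0.002]
spatula [386, 179, 425, 245] 0.63 [ 0.506 -0.47   0.002]
steel_block [368, 146, 399, 179] 0.56 [ 0.645 -0.406  0.01 ]
```

```bash
python3 - <<'E'
from h import *
a=cv2.imread("pics/scene1.png")[130:350,90:380];b=cv2.imread("pics/top1.png")[10:270,80:430]
b=cv2.resize(b,None,fx=2.2,fy=2.2,interpolation=cv2.INTER_CUBIC); a=cv2.resize(a,None,fx=2.6,fy=2.6,interpolation=cv2.INTER_CUBIC)
cv2.imwrite("pics/a2.png",a);cv2.imwrite("pics/b2.png",b)
def rect(m,X,name):
    p=X[m][:,:2].astype(np.float32); r=cv2.minAreaRect(p); print(name,len(p),np.round(r[0],4),np.round(r[1],4),round(r[2],1),"z",np.round(np.median(X[m][:,2]),4),"mean",np.round(p.mean(0),4))
for n in("top","scene"):
    X=np.load(n+".npy"); x,y,z=np.moveaxis(X,-1,0)
    for nm,cx,cy,zt in(("tall",.413,.232,.106),("wide",.473,.228,.090),("short",.526,.229,.074)):
        rect((abs(x-cx)<.03)&(abs(y-cy)<.05)&(abs(z-zt)<.006),X,n+nm)
    m=(x>.5)&(abs(y+.1)<.16)&(z>.1)&(z<.19)
    # sloped plane fit in x<..: 
    p=X[m]; 
    best=None; rng=np.random.default_rng(0)
    for _ in range(400):
        q=p[rng.choice(len(p),3,False)]; nn=np.cross(q[1]-q[0],q[2]-q[0]); L=np.linalg.norm(nn)
        if L<1e-6: continue
        nn/=L
        if nn[2]<0: nn=-nn
        if abs(nn[2]-.866)>.06: continue
        k=abs((p-q[0])@nn)<.003
        if best is None or k.sum()>best.sum(): best=k
    q=p[best]; c=q.mean(0); nn=np.linalg.svd(q-c,full_matrices=False)[2][2]; nn*=np.sign(nn[2])
    print(n,"slope",len(q),np.round(c,4),np.round(nn,4),"yaw",np.degrees(np.arctan2(-nn[1],-nn[0])),"minmax",q.min(0),q.max(0))
    print(" plane z at (.627,-.1):",c[2]-(nn[0]*(.627-c[0])+nn[1]*(-.1-c[1]))/nn[2])
    g=(z>.222)&(x>.6)&(abs(y+.1)<.25)&(z<.23); 
    if g.sum()>20: rect(g,X,"chamber top")
E
```

```text
toptall 189 [0.4165 0.2311] [0.0234 0.0506] 0.3 z 0.1058 mean [0.4168 0.2314]
topwide 239 [0.4722 0.2299] [0.0243 0.068 ] 0.9 z 0.09 mean [0.4721 0.2304]
topshort 160 [0.528  0.2298] [0.0225 0.0487] 0.5 z 0.0737 mean [0.5279 0.2297]
top slope 4754 [ 0.6192 -0.1011  0.1462] [-0.4957 -0.0659  0.866 ] yaw 7.577513798508333 minmax [ 0.52188504 -0.23883885  0.10001755] [0.71130904 0.03596853 0.18999077]
 plane z at (.627,-.1): 0.15077608279880095
chamber top 5501 [ 0.8279 -0.0762] [0.2151 0.2639] 7.1 z 0.2241 mean [ 0.8271 -0.0773]
scenetall 114 [0.4216 0.2322] [0.026 0.049] 1.0 z 0.1048 mean [0.422  0.2326]
scenewide 164 [0.4766 0.2322] [0.0272 0.0663] 1.2 z 0.0887 mean [0.4777 0.2331]
sceneshort 126 [0.5337 0.2323] [0.0267 0.049 ] 0.8 z 0.0723 mean [0.5332 0.2326]
scene slope 1686 [ 0.6275 -0.0899  0.1479] [-0.4977 -0.0664  0.8648] yaw 7.593331043573781 minmax [ 0.53292398 -0.23562212  0.10016608] [0.71489465 0.03791724 0.18993427]
 plane z at (.627,-.1): 0.1468212255991523
chamber top 1809 [ 0.831  -0.0738] [0.2131 0.265 ] 7.2 z 0.2235 mean [ 0.8449 -0.0625]
```

View pics/b2.png

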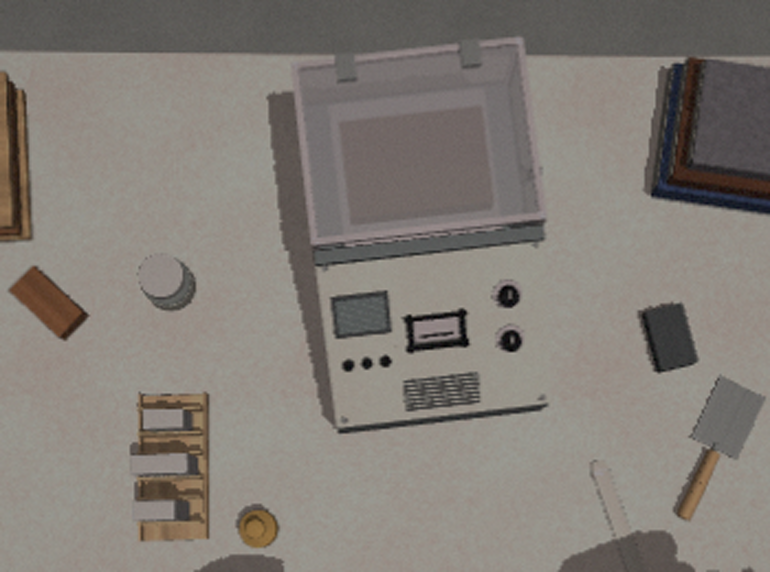

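View pics/a2.png

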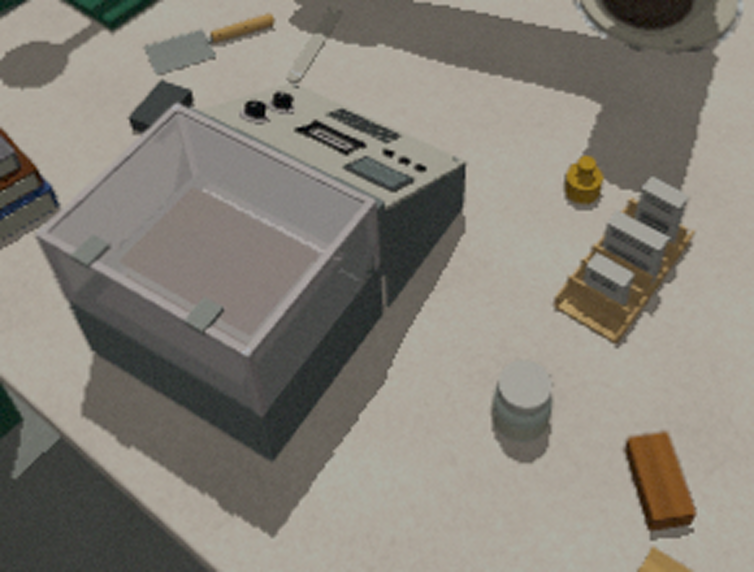

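```bash
cat >> h.py <<'E'
from scipy.spatial.transform import Rotation as Rn
def pose():
    o=bot.get_obs(); return np.array(o["ee_pos"]),Rn.from_euler("xyz",o["tcp_rot"],degrees=True).as_matrix(),o
def shift(p,ydir=None):
    """shift in tool axes to world point p; roll so tool y points along ydir"""
    e,R,o=pose(); d=R.T@(np.array(p)-e); r=0
    if ydir is not None:
        v=R.T@np.array(ydir); r=np.arctan2(v[2],v[1])
    print("shift",np.round(d,4),"roll",round(r,4)); return d,r
def show():
    e,R,o=pose(); print("t",round(o["time"],2),"p",np.round(e,4),"toolx",np.round(R[:,0],4),"tooly",np.round(R[:,1],4),"q",np.round(o["q"],1),"F",np.round(o["wrist_force"],1),"F.x",round(float(R[:,0]@o["wrist_force"]),1),"open",round(o["opening"],4))
E
python3 -c "
from h import *
show(); shift([.36,-.1,.231],[0,1,0]); shift([.419,.232,.231],[0,1,0])"
```

```text
t 1.4 p [ 0.1624 -0.5255  0.2313] toolx [ 0.  0. -1.] tooly [ 0.2953 -0.9554 -0.    ] q [-72.8   5.   10.1  95.1   0.   90. ] F [ 1.2 -0.7  0.8] F.x -0.8 open 0.0858
shift [ 3.000e-04 -3.481e-01 -3.144e-01] roll -2.8418
shift [ 3.000e-04 -6.479e-01 -4.688e-01] roll -2.8418
```

Call:
{"fn": "apply_moves", "kwargs": {"commands": [[0,-0.348,-0.314,-1.5,1],[0,-0.348,-0.314,-1.5,1],[0,-0.348,-0.314,-1.5,1],[0,-0.348,-0.314,-1.5,1],[0,-0.348,-0.314,-1.5,1],[0,-0.348,-0.314,-1.5,1],[0,-0.348,-0.314,-1.5,1],[0,-0.348,-0.314,-1.5,1],[0,-0.348,-0.314,-1.5,1],[0,-0.348,-0.314,-1.5,1],[0,-0.348,-0.314,-1.5,1],[0,-0.348,-0.314,-1.5,1]]}}

```text
time: 2.6
ee_pos: [0.3596, -0.1001, 0.2313]
tcp_rot: [-15.9, 90.0, -92.9]
wrist_force: [-1.1, -0.2, 0.0]
opening: 0.0853
```

```bash
python3 -c "
from h import *
show(); shift([.419,.232,.22],[0,1,0])"
```

```text
t 2.6 p [ 0.3596 -0.1001  0.2313] toolx [-0.e+00 -2.e-04 -1.e+00] tooly [ 9.741e-01  2.261e-01 -1.000e-04] q [-15.5 -18.9 -11.5  97.5  -0.   61.4] F [-1.1 -0.2  0. ] F.x -0.0 open 0.0853
shift [ 0.0113  0.1329 -0.3101] roll -1.3427
```

Call:
{"fn": "apply_moves", "kwargs": {"commands": [[0.01,0.133,-0.31,-1.343,1],[0.01,0.133,-0.31,-1.343,1],[0.01,0.133,-0.31,-1.343,1],[0.01,0.133,-0.31,-1.343,1],[0.01,0.133,-0.31,-1.343,1],[0.01,0.133,-0.31,-1.343,1],[0.01,0.133,-0.31,-1.343,1],[0.01,0.133,-0.31,-1.343,1],[0.01,0.133,-0.31,-1.343,1],[0.01,0.133,-0.31,-1.343,1],[0.01,0.133,-0.31,-1.343,1]]}}

```text
time: 3.7
ee_pos: [0.4196, 0.2309, 0.2213]
tcp_rot: [-91.6, 90.0, -92.0]
wrist_force: [0.6, -0.7, -0.8]
opening: 0.0855
```

```bash
python3 -c "
from h import *
show(); shift([.419,.232,.08],[0,1,0])"
```

```text
t 3.7 p [0.4196 0.2309 0.2213] toolx [-0.e+00 -4.e-04 -1.e+00] tooly [ 7.1e-03  1.0e+00 -4.0e-04] q [28.8 -4.9 -0.9 94.  -0.  29.2] F [ 0.6 -0.7 -0.8] F.x 0.8 open 0.0855
shift [ 0.1413  0.0011 -0.0006] roll -0.0071
```

Call:
{"fn": "apply_moves", "kwargs": {"commands": [[0.05,0.001,0,-0.007,1],[0.1,0.001,0,-0.007,1],[0.13,0.001,0,-0.007,1],[0.147,0.001,0,-0.007,1],[0.147,0.001,0,-0.007,1],[0.147,0.001,0,-0.007,-1],[0.147,0.001,0,-0.007,-1],[0.147,0.001,0,-0.007,-1],[0.147,0.001,0,-0.007,-1],[0.147,0.001,0,-0.007,-1]], "newtons": 60}}

```text
time: 4.7
ee_pos: [0.4206, 0.2323, 0.0762]
tcp_rot: [18.2, 89.8, 18.2]
wrist_force: [-0.6, -0.9, 6.2]
opening: 0.049
```

```bash
python3 -c "
from h import *
show(); shift([.419,.19,.36],[0,1,0])"
```

```text
t 4.7 p [0.4206 0.2323 0.0762] toolx [ 2.8e-03  9.0e-04 -1.0e+00] tooly [8.e-04 1.e+00 9.e-04] q [ 28.9  -4.9 -16.9  77.8  -0.   29. ] F [-0.6 -0.9  6.2] F.x -6.2 open 0.049
shift [-0.2839 -0.042  -0.0008] roll -0.0008
```

Call:
{"fn": "apply_moves", "kwargs": {"commands": [[-0.03,0,0,0,-1],[-0.07,0,0,0,-1],[-0.12,0,0,0,-1],[-0.17,0,0,0,-1],[-0.22,-0.02,0,0,-1],[-0.27,-0.07,0.01,0,-1],[-0.32,-0.12,0.02,0,-1],[-0.344,-0.17,0.03,0.0,-1],[-0.344,-0.172,0.03,0.0,-1],[-0.344,-0.172,0.03,0.0,-1]]}}

```text
time: 5.7
ee_pos: [0.45, 0.0564, 0.4237]
tcp_rot: [3.4, 89.5, 3.1]
wrist_force: [-0.0, -0.4, -2.6]
opening: 0.0488
```

```bash
python3 -c "
from h import *
show(); c=np.cos(np.radians(7.6));s=np.sin(np.radians(7.6)); shift([.8*c,.8*s,.42],[-s,c,0])
c=cams.camera('scene'); cv2.imwrite('pics/s3.png',cv2.resize(c['frame'][60:330,80:420],None,fx=2.2,fy=2.2))"
```

```text
t 5.7 p [0.45   0.0564 0.4237] toolx [ 8.e-03  4.e-04 -1.e+00] tooly [5.5e-03 1.0e+00 5.0e-04] q [  7.2   1.   28.7 117.2  -0.    7.5] F [-0.  -0.4 -2.6] F.x 2.6 open 0.0488
shift [0.0064 0.0513 0.3427] roll -0.1382
```

View pics/s3.png

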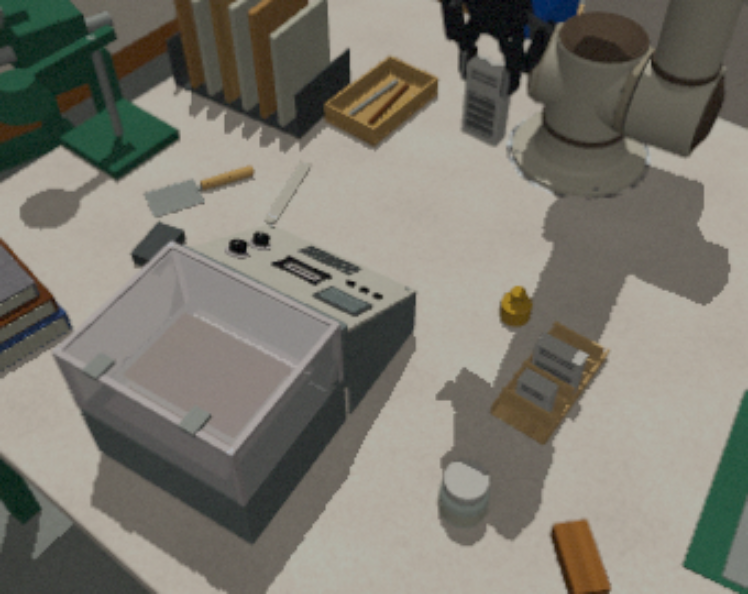

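Call:
{"fn": "apply_moves", "kwargs": {"commands": [[0,0.015,0.1,-0.138,-1],[0,0.031,0.2,-0.138,-1],[0,0.037,0.25,-0.138,-1],[0,0.045,0.3,-0.138,-1],[0,0.045,0.3,-0.138,-1],[0,0.045,0.3,-0.138,-1],[0,0.045,0.3,-0.138,-1],[0,0.045,0.3,-0.138,-1]]}}

```text
time: 6.55
ee_pos: [0.5879, 0.0799, 0.4363]
tcp_rot: [179.6, 87.9, -172.8]
wrist_force: [-0.1, -0.2, -2.0]
opening: 0.0489
```

```bash
python3 -c "
from h import *
show(); c=np.cos(np.radians(7.6));s=np.sin(np.radians(7.6)); shift([.8*c,.8*s,.42],[-s,c,0])"
```

```text
t 6.55 p [0.5879 0.0799 0.4363] toolx [-0.0364 -0.0046 -0.9993] tooly [-1.330e-01  9.911e-01  3.000e-04] q [7.700e+00 3.240e+01 7.070e+01 1.305e+02 0.000e+00 1.000e-01] F [-0.1 -0.2 -2. ] F.x 2.0 open 0.0489
shift [ 0.0087 -0.0016  0.2071] roll 0.0007
```

Call:
{"fn": "apply_moves", "kwargs": {"commands": [[-0.05,0,-0.02,0,-1],[-0.1,0,-0.04,0,-1],[-0.15,0,-0.07,0,-1],[-0.2,0,-0.1,0,-1],[-0.2,0,-0.1,0,-1]]}}

```text
time: 7.05
ee_pos: [0.5624, 0.0766, 0.4862]
tcp_rot: [0.5, 87.2, 8.2]
wrist_force: [-0.8, -0.1, -2.6]
opening: 0.049
```

```bash
python3 -c "
from h import *
show(); c=np.cos(np.radians(7.6));s=np.sin(np.radians(7.6)); shift([.41*c,.41*s,.73],[-s,c,0])"
```

```text
t 7.05 p [0.5624 0.0766 0.4862] toolx [ 0.049   0.007  -0.9988] tooly [-1.329e-01  9.911e-01  5.000e-04] q [7.700e+00 2.740e+01 7.070e+01 1.305e+02 0.000e+00 1.000e-01] F [-0.8 -0.1 -2.6] F.x 2.5 open 0.049
shift [-0.2513 -0.0013 -0.1453] roll 0.0007
```

Call:
{"fn": "apply_moves", "kwargs": {"commands": [[-0.25,0,-0.145,0,-1],[-0.25,0,-0.145,0,-1],[-0.25,0,-0.145,0,-1],[-0.25,0,-0.145,0,-1],[-0.25,0,-0.145,0,-1],[-0.25,0,-0.145,0,-1]]}}

```text
time: 7.65
ee_pos: [0.532, 0.0726, 0.5343]
tcp_rot: [0.3, 82.2, 7.9]
wrist_force: [-0.3, -0.3, -2.7]
opening: 0.049
```

```bash
python3 -c "
from h import *
show(); c=np.cos(np.radians(7.6));s=np.sin(np.radians(7.6)); shift([.41*c,.41*s,.73],[-s,c,0])"
```

```text
t 7.65 p [0.532  0.0726 0.5343] toolx [ 0.1349  0.0187 -0.9907] tooly [-1.329e-01  9.911e-01  6.000e-04] q [7.800e+00 2.240e+01 7.070e+01 1.305e+02 0.000e+00 1.000e-01] F [-0.3 -0.3 -2.7] F.x 2.6 open 0.049
shift [-0.2111 -0.0014 -0.0991] roll 0.0006
```

Call:
{"fn": "apply_moves", "kwargs": {"commands": [[-0.21,0,-0.1,0,-1],[-0.21,0,-0.1,0,-1],[-0.21,0,-0.1,0,-1],[-0.21,0,-0.1,0,-1]]}}

```text
time: 8.05
ee_pos: [0.4993, 0.0684, 0.5778]
tcp_rot: [0.2, 77.4, 7.9]
wrist_force: [0.3, -0.7, -2.5]
opening: 0.0492
```

Call:
{"fn": "apply_moves", "kwargs": {"commands": [[-0.2,0,-0.07,0,-1],[-0.2,0,-0.07,0,-1],[-0.2,0,-0.07,0,-1],[-0.2,0,-0.07,0,-1]]}}

```text
time: 8.45
ee_pos: [0.4643, 0.0637, 0.6171]
tcp_rot: [0.2, 72.8, 7.8]
wrist_force: [0.2, -0.4, -2.4]
opening: 0.0486
```

```bash
python3 -c "
from h import *
show(); c=np.cos(np.radians(7.6));s=np.sin(np.radians(7.6)); shift([.41*c,.41*s,.73],[-s,c,0])"
```

```text
t 8.45 p [0.4643 0.0637 0.6171] toolx [ 0.2937  0.0405 -0.9551] tooly [-0.133   0.9911  0.0011] q [  7.8  13.   70.7 130.5   0.    0.2] F [ 0.2 -0.4 -2.4] F.x 2.4 open 0.0486
shift [-0.1252 -0.0016 -0.0225] roll 0.0004
```

Call:
{"fn": "apply_moves", "kwargs": {"commands": [[-0.2,0,-0.04,0,-1],[-0.2,0,-0.04,0,-1],[-0.2,0,-0.04,0,-1],[-0.2,0,-0.04,0,-1]]}}

```text
time: 8.85
ee_pos: [0.4286, 0.0589, 0.6513]
tcp_rot: [0.2, 68.4, 7.8]
wrist_force: [0.1, -0.3, -2.6]
opening: 0.0495
```

Call:
{"fn": "apply_moves", "kwargs": {"commands": [[-0.2,0,-0.03,0,-1],[-0.2,0,-0.03,0,-1],[-0.2,0,-0.03,0,-1],[-0.2,0,-0.03,0,-1]]}}

```text
time: 9.25
ee_pos: [0.3916, 0.0539, 0.6818]
tcp_rot: [0.2, 64.2, 7.8]
wrist_force: [-0.7, -0.5, -1.5]
opening: 0.0494
```

```bash
python3 -c "
from h import *
show(); c=np.cos(np.radians(7.6));s=np.sin(np.radians(7.6)); shift([.41*c,.41*s,.73],[-s,c,0])"
```

```text
t 9.25 p [0.3916 0.0539 0.6818] toolx [ 0.4313  0.0594 -0.9003] tooly [-0.1332  0.9911  0.0015] q [  7.8   4.5  70.7 130.5  -0.    0.2] F [-0.7 -0.5 -1.5] F.x 1.0 open 0.0494
shift [-0.037  -0.0016  0.0342] roll 0.0002
```

Call:
{"fn": "apply_moves", "kwargs": {"commands": [[-0.2,0,-0.03,0,-1],[-0.2,0,-0.03,0,-1],[-0.2,0,-0.03,0,-1],[-0.2,0,-0.03,0,-1]]}}

```text
time: 9.65
ee_pos: [0.3525, 0.0486, 0.7095]
tcp_rot: [0.2, 60.0, 7.8]
wrist_force: [-0.2, -0.7, -2.2]
opening: 0.0489
```

```bash
python3 -c "
from h import *
show(); e,R,o=pose()
X=np.load('top.npy')
# port refine: dark bezel pixels on slope, both views
import cv2
n=np.array([-.4957,-.0659,.866])
for nm,roi in(('top',(145,175,258,300)),('scene',(168,200,195,245))):
    X=np.load(nm+'.npy'); f=cv2.imread(f'pics/{nm}1.png'); g=f.max(2)
    a,b,c,d=roi; m=np.zeros(g.shape,bool); m[a:b,c:d]=g[a:b,c:d]<70
    k,lab,st,ce=cv2.connectedComponentsWithStats(m.astype(np.uint8)); i=1+np.argmax(st[1:,4])
    P=X[lab==i]; P=P[~np.isnan(P[:,0])]; rr=cv2.minAreaRect(P[:,:2].astype(np.float32))
    print(nm,st[i],np.round(P.mean(0),4),np.round(rr[0],4),np.round(rr[1],4),rr[2],'mid',np.round((np.nanmin(P,0)+np.nanmax(P,0))/2,4))
"
```

```text
t 9.65 p [0.3525 0.0486 0.7095] toolx [ 0.4957  0.0683 -0.8658] tooly [-0.1334  0.9911  0.0018] q [  7.9   0.2  70.7 130.5  -0.    0.2] F [-0.2 -0.7 -2.2] F.x 1.8 open 0.0489
top [264 151  29  19 209] [ 0.6244 -0.1012  0.1519] [ 0.6262 -0.1013] [0.0405 0.0714] 4.809674263000488 mid [ 0.6251 -0.1012  0.1372]
scene [204 176  26  14  89] [ 0.6271 -0.1005  0.1503] [ 0.6294 -0.0987] [0.0402 0.0693] 5.909527778625488 mid [ 0.6294 -0.0989  0.1523]
```

```bash
cat >> h.py <<'E'
n7=np.radians(7.4); AX=np.array([-.5*np.cos(n7),-.5*np.sin(n7),.866]); PORT=np.array([.629,-.1003,.150])
YD=np.array([-np.sin(n7),np.cos(n7),0])
def rel():
    e,R,o=pose(); d=e-PORT; xa=np.cross(YD,AX); print("TCP in port frame x,y,z",np.round([d@xa,d@YD,d@AX],4))
E
python3 -c "
from h import *
shift(PORT+.25*AX,YD);rel()"
```

```text
shift [ 0.3613 -0.1845 -0.0596] roll 0.0031
TCP in port frame x,y,z [0.0589 0.1833 0.612 ]
```

Call:
{"fn": "apply_moves", "kwargs": {"commands": [[0.361,-0.1845,-0.06,0.003,-1],[0.361,-0.1845,-0.06,0.003,-1],[0.361,-0.1845,-0.06,0.003,-1],[0.361,-0.1845,-0.06,0.003,-1],[0.361,-0.1845,-0.06,0.003,-1],[0.361,-0.1845,-0.06,0.003,-1],[0.361,-0.1845,-0.06,0.003,-1],[0.361,-0.1845,-0.06,0.003,-1],[0.361,-0.1845,-0.06,0.003,-1],[0.361,-0.1845,-0.06,0.003,-1],[0.361,-0.1845,-0.06,0.003,-1],[0.361,-0.1845,-0.06,0.003,-1]]}}

```text
time: 10.85
ee_pos: [0.5046, -0.1164, 0.3664]
tcp_rot: [0.5, 60.0, 7.9]
wrist_force: [0.4, 0.4, -1.8]
opening: 0.049
```

```bash
python3 -c "
from h import *
show();rel();shift(PORT+.105*AX,YD)"
```

```text
t 10.85 p [ 0.5046 -0.1164  0.3664] toolx [ 0.4948  0.0686 -0.8663] tooly [-0.1305  0.9914  0.004 ] q [-20.5 -22.4  -4.5  81.   13.7 -24.6] F [ 0.4  0.4 -1.8] F.x 1.7 open 0.049
TCP in port frame x,y,z [-5.000e-04  1.000e-04  2.501e-01]
shift [ 0.1451 -0.0007  0.0006] roll -0.0005
```

Call:
{"fn": "apply_moves", "kwargs": {"commands": [[0.05,0,0.0005,0,-1],[0.1,-0.0005,0.0005,0,-1],[0.13,-0.0005,0.0005,0,-1],[0.145,-0.0005,0.0005,0,-1],[0.145,-0.0005,0.0005,0,-1]]}}

```text
time: 11.35
ee_pos: [0.5769, -0.1062, 0.2405]
tcp_rot: [0.5, 60.1, 8.0]
wrist_force: [-0.2, 0.4, -2.6]
opening: 0.0492
```

```bash
python3 -c "
from h import *
show();rel()
xa=np.cross(YD,AX); B=np.c_[xa,YD,AX]
ims=[]
for n,roi in(('scene',(90,230,130,310)),('top',(110,230,210,340))):
    c=cams.camera(n); f=c['frame'].copy(); X=cloud(c)
    L=(X-PORT)@B
    m=(abs(L[...,0])<.03)&(abs(L[...,1])<.035)&(L[...,2]>.03)&(L[...,2]<.075)
    P=L[m]; 
    print(n,m.sum(), np.round(np.percentile(P,[2,50,98],axis=0),4).tolist() if m.sum() else '')
    a,b,cc,d=roi; im=cv2.resize(f[a:b,cc:d],None,fx=4,fy=4,interpolation=cv2.INTER_CUBIC)
    # project predicted outline of port mouth
    q=[PORT+B@np.array(v) for v in [(.0145,.027,0),(.0145,-.027,0),(-.0145,-.027,0),(-.0145,.027,0)]]
    uv=cv2.projectPoints(np.array(q),cv2.Rodrigues(np.array(c['R']))[0],np.array(c['t']),c['camera_matrix'],np.array(c['D']))[0].reshape(-1,2)
    cv2.polylines(im,[((uv-[cc,a]+.5)*4).astype(np.int32)],True,(0,0,255),1)
    e,R,o=pose()
    for zz in(.07,-.03):
      q=[e+R@np.array([zz,y,z]) for y,z in((.025,.012),(.025,-.012),(-.025,-.012),(-.025,.012))]
      uv=cv2.projectPoints(np.array(q),cv2.Rodrigues(np.array(c['R']))[0],np.array(c['t']),c['camera_matrix'],np.array(c['D']))[0].reshape(-1,2)
      cv2.polylines(im,[((uv-[cc,a]+.5)*4).astype(np.int32)],True,(0,255,0),1)
    ims.append(im)
cv2.imwrite('pics/s4.png',ims[0]);cv2.imwrite('pics/t4.png',ims[1]);print(ims[0].shape,ims[1].shape)"
```

```text
t 11.35 p [ 0.5769 -0.1062  0.2405] toolx [ 0.4936  0.0695 -0.8669] tooly [-0.1317  0.9913  0.0045] q [-16.1 -18.  -15.8  64.5  11.8 -20.7] F [-0.2  0.4 -2.6] F.x 2.2 open 0.0492
TCP in port frame x,y,z [-1.000e-04  9.000e-04  1.046e-01]
scene 246 [[-0.0139, -0.0226, 0.0329], [0.007, 0.0072, 0.0537], [0.0115, 0.0276, 0.0741]]
top 100 [[-0.0065, -0.0228, 0.0391], [0.0064, 0.0027, 0.0563], [0.0085, 0.0256, 0.0731]]
(560, 720, 3) (480, 520, 3)
```

View pics/s4.png

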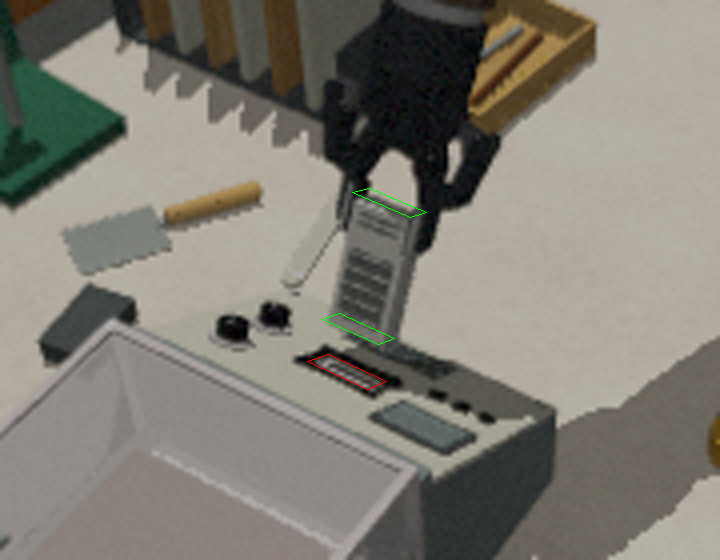

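View pics/t4.png

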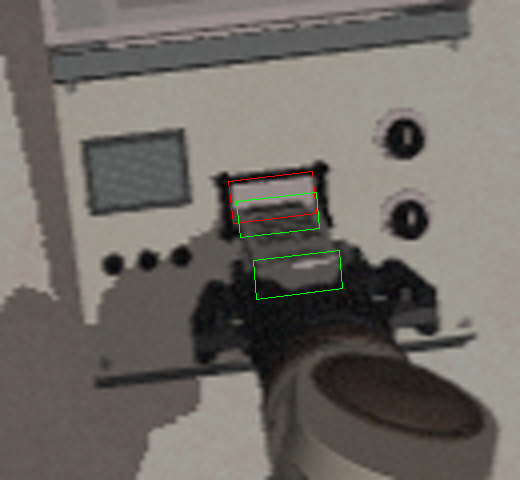

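```bash
python3 -c "
from h import *
show()
xa=np.cross(YD,AX); B=np.c_[xa,YD,AX]
for n in('scene','top'):
    X=np.load(n+'.npy'); f=cv2.imread(f'pics/{n}1.png').max(2)
    L=(X-PORT)@B
    m=(abs(L[...,0])<.035)&(abs(L[...,1])<.045)&(abs(L[...,2])<.02)
    d=m&(f<70); P=L[d]; print(n,'bezel dark',len(P),'min/max',np.round(P.min(0),4),np.round(P.max(0),4))
    s=(abs(L[...,0])<.06)&(abs(L[...,1])<.1)&(abs(L[...,2])<.008)&(f>120); print(' face z',np.round(np.median(L[s],0),4))
    acc=[]
    for i in range(4):
        c=cams.camera(n); acc.append(c['depth'])
    c['depth']=np.median(acc,0); L=(cloud(c)-PORT)@B
    m=(L[...,0]>-.005)&(L[...,0]<.03)&(abs(L[...,1])<.02)&(L[...,2]>.04)&(L[...,2]<.1)
    P=L[m]; A=np.c_[P[:,1:],np.ones(len(P))]; k=np.ones(len(P),bool)
    for _ in range(5):
        w=np.linalg.lstsq(A[k],P[k,0],rcond=None)[0]; k=abs(A@w-P[:,0])<.003
    print(' face x = %.3f y + %.3f z + %.4f'%tuple(w),k.sum(), len(P),'at z=.06:',w[1]*.06+w[2])
    for z0 in(.045,.06,.075,.09):
        q=(abs(L[...,2]-z0)<.006)&(abs(L[...,0])<.02)&(abs(L[...,1])<.04); Q=L[q]
        if len(Q): print('  z',z0,'y',np.round([Q[:,1].min(),Q[:,1].max()],4),'x',np.round(np.median(Q[:,0]),4),len(Q))
"
```

```text
t 11.45 p [ 0.5771 -0.1068  0.2437] toolx [ 0.4971  0.0682 -0.865 ] tooly [-0.131   0.9914  0.0029] q [-16.2 -18.2 -15.7  64.6  11.8 -20.7] F [-0.   0.8 -2. ] F.x 1.8 open 0.049
scene bezel dark 90 min/max [-0.0208 -0.0327 -0.0035] [0.026  0.0365 0.0043]
 face z [ 0.0001 -0.007  -0.0022]
 face x = -0.009 y + 0.033 z + 0.0077 236 236 at z=.06: 0.009689507967834193
  z 0.045 y [-0.0227  0.0265] x 0.0087 69
  z 0.06 y [-0.0239  0.0256] x 0.0097 69
  z 0.075 y [-0.0235  0.0261] x 0.0097 71
  z 0.09 y [-0.0242  0.0257] x 0.0104 73
top bezel dark 221 min/max [-0.023  -0.0358 -0.0046] [0.0217 0.0355 0.0115]
 face z [-0.0029 -0.0086  0.0013]
 face x = -0.010 y + 0.036 z + 0.0047 128 128 at z=.06: 0.006905496007190254
  z 0.045 y [-0.0234  0.025 ] x 0.0059 27
  z 0.06 y [-0.0309  0.025 ] x 0.0069 36
  z 0.075 y [-0.0243  0.0249] x 0.0073 38
  z 0.09 y [-0.0247  0.023 ] x 0.0079 36
```

Call:
{"fn": "apply_moves", "kwargs": {"commands": [[0.005,0,0.0045,0,-1],[0.015,0,0.0045,0,-1],[0.025,0,0.0045,0,-1],[0.031,0,0.0045,0,-1],[0.034,0,0.0045,0,-1],[0.037,0,0.0045,0,-1],[0.04,0,0.0045,0,-1],[0.04,0,0.0045,0,-1]]}}

```text
time: 12.65
ee_pos: [0.6004, -0.1038, 0.2091]
tcp_rot: [0.4, 60.0, 7.8]
wrist_force: [-1.8, 0.6, -1.9]
opening: 0.0495
```

```bash
python3 -c "
from h import *
show();rel()"
```

```text
t 12.65 p [ 0.6004 -0.1038  0.2091] toolx [ 0.4953  0.0683 -0.866 ] tooly [-0.1302  0.9915  0.0037] q [-15.  -15.5 -17.4  60.   11.2 -19.6] F [-1.8  0.6 -1.9] F.x 0.8 open 0.0495
TCP in port frame x,y,z [0.0046 0.0002 0.0656]
```

Call:
{"fn": "apply_moves", "kwargs": {"commands": [[0.003,0,0,0,-1],[0.006,0,0,0,-1],[0.009,0,0,0,-1],[0.012,0,0,0,-1],[0.012,0,0,0,-1]]}}

```text
time: 13.15
ee_pos: [0.6063, -0.1029, 0.1979]
tcp_rot: [0.5, 60.1, 7.9]
wrist_force: [-0.8, 0.4, -3.7]
opening: 0.0492
```

```bash
python3 -c "
from h import *
show();rel()"
```

```text
t 13.15 p [ 0.6063 -0.1029  0.1979] toolx [ 0.4945  0.0685 -0.8665] tooly [-0.1303  0.9915  0.004 ] q [-14.7 -14.7 -18.   58.7  11.1 -19.4] F [-0.8  0.4 -3.7] F.x 2.8 open 0.0492
TCP in port frame x,y,z [0.0042 0.0003 0.0529]
```

Call:
{"fn": "apply_moves", "kwargs": {"commands": [[0.004,0,0,0,-1],[0.008,0,0,0,-1],[0.012,0,0,0,-1],[0.016,0,0,0,-1],[0.02,0,0,0,-1],[0.02,0,0,0,-1]]}}

```text
time: 13.75
ee_pos: [0.6162, -0.1015, 0.1798]
tcp_rot: [0.5, 60.1, 7.9]
wrist_force: [-0.3, -0.3, -2.2]
opening: 0.0489
```

```bash
python3 -c "
from h import *
show();rel()"
```

```text
t 13.75 p [ 0.6162 -0.1015  0.1798] toolx [ 0.4938  0.0687 -0.8669] tooly [-0.1304  0.9915  0.0043] q [-14.3 -13.4 -18.9  56.4  10.9 -19. ] F [-0.3 -0.3 -2.2] F.x 1.7 open 0.0489
TCP in port frame x,y,z [0.0038 0.0005 0.0322]
```

Call:
{"fn": "apply_moves", "kwargs": {"commands": [[0.003,0,0,0,-1],[0.006,0,0,0,-1],[0.009,0,0,0,-1],[0.012,0,0,0,-1],[0.012,0,0,0,-1]]}}

```text
time: 14.25
ee_pos: [0.6225, -0.1007, 0.1695]
tcp_rot: [0.5, 60.1, 7.9]
wrist_force: [1.3, -0.9, -0.0]
opening: 0.0493
```

Call:
{"fn": "apply_moves", "kwargs": {"commands": [[0.003,0,0,0,-1],[0.006,0,0,0,-1],[0.008,0,0,0,-1],[0.008,0,0,0,-1]]}}

```text
time: 14.65
ee_pos: [0.6265, -0.1001, 0.1618]
tcp_rot: [0.5, 60.1, 7.9]
wrist_force: [2.0, -0.3, -4.2]
opening: 0.0489
```

```bash
python3 -c "
from h import *
show();rel()
c=cams.camera('scene'); cv2.imwrite('pics/s5.png',cv2.resize(c['frame'][120:230,160:300],None,fx=5,fy=5,interpolation=cv2.INTER_CUBIC))"
```

```text
t 14.65 p [ 0.6265 -0.1001  0.1618] toolx [ 0.4939  0.0687 -0.8668] tooly [-0.1304  0.9915  0.0042] q [-13.8 -11.9 -19.7  54.1  10.6 -18.6] F [ 2.  -0.3 -4.2] F.x 4.6 open 0.0489
TCP in port frame x,y,z [0.0038 0.0005 0.0115]
```

View pics/s5.png

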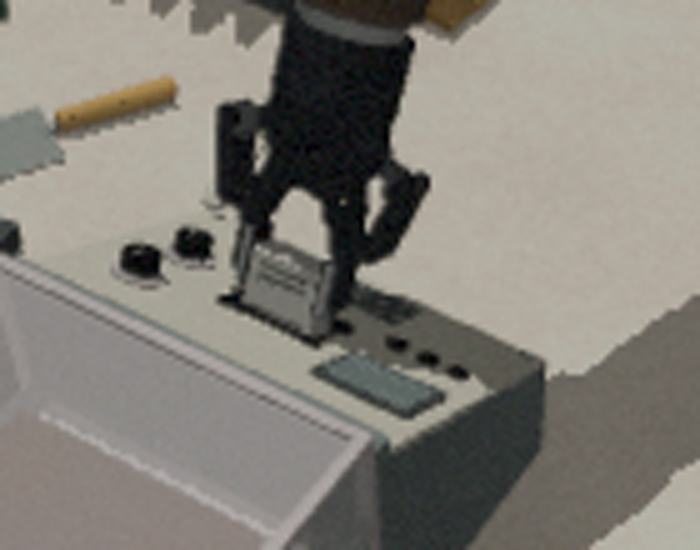

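Call:
{"fn": "apply_moves", "kwargs": {"commands": [[0.002,0,0,0,-1],[0.004,0,0,0,-1],[0.005,0,0,0,-1],[0.005,0,0,0,-1]]}}

```text
time: 15.1
ee_pos: [0.629, -0.0998, 0.1573]
tcp_rot: [0.5, 60.1, 7.9]
wrist_force: [0.0, -0.2, -1.4]
opening: 0.0493
```

```bash
python3 -c "
from h import *
show();rel()"
```

```text
t 15.1 p [ 0.629  -0.0998  0.1573] toolx [ 0.4937  0.0687 -0.8669] tooly [-0.1304  0.9914  0.0043] q [-13.7 -11.5 -19.9  53.5  10.6 -18.5] F [ 0.  -0.2 -1.4] F.x 1.2 open 0.0493
TCP in port frame x,y,z [0.0037 0.0005 0.0063]
```

Call:
{"fn": "apply_moves", "kwargs": {"commands": [[0,0,0,0,0.6],[0,0,0,0,0.6],[0,0,0,0,0.6],[-0.02,0,0,0,0.6],[-0.05,0,0,0,0.6],[-0.075,0,0,0,0.6],[-0.075,0,0,0,-1],[-0.075,0,0,0,-1],[-0.075,0,0,0,-1],[-0.075,0,0,0,-1],[-0.075,0,0,0,-1],[-0.075,0,0,0,-1]]}}

```text
time: 16.3
ee_pos: [0.5919, -0.1048, 0.2217]
tcp_rot: [0.5, 60.1, 8.0]
wrist_force: [-0.3, 0.3, -0.2]
opening: 0.0004
```

```bash
python3 -c "
from h import *
show();rel()
xa=np.cross(YD,AX); B=np.c_[xa,YD,AX]
for n in('scene','top'):
    c=cams.camera(n); L=(cloud(c)-PORT)@B
    m=(abs(L[...,0])<.02)&(abs(L[...,1])<.03)&(L[...,2]>.012)&(L[...,2]<.05); P=L[m]
    print(n,len(P),np.round(np.percentile(P,[3,50,97],axis=0),4).tolist())
    t=m&(L[...,2]>.03); print(' top',t.sum(),np.round([L[t].min(0),L[t].max(0)],4).tolist() if t.sum() else '')
    if n=='scene': cv2.imwrite('pics/s6.png',cv2.resize(c['frame'][120:230,160:300],None,fx=5,fy=5,interpolation=cv2.INTER_CUBIC))"
```

```text
t 16.3 p [ 0.5919 -0.1048  0.2217] toolx [ 0.4929  0.069  -0.8673] tooly [-0.1306  0.9914  0.0046] q [-15.4 -16.3 -16.6  61.9  11.4 -20. ] F [-0.3  0.3 -0.2] F.x 0.0 open 0.0004
TCP in port frame x,y,z [0.0035 0.0003 0.0807]
scene 165 [[-0.0106, -0.0229, 0.0128], [0.0086, 0.0053, 0.027], [0.0125, 0.0256, 0.0343]]
 top 65 [[-0.0139, -0.0238, 0.0301], [0.0149, 0.0254, 0.0352]]
top 215 [[-0.0132, -0.0236, 0.0152], [0.0031, 0.0028, 0.0358], [0.0093, 0.0244, 0.0409]]
 top 160 [[-0.0154, -0.0248, 0.0301], [0.0103, 0.0251, 0.0429]]
```

View pics/s6.png

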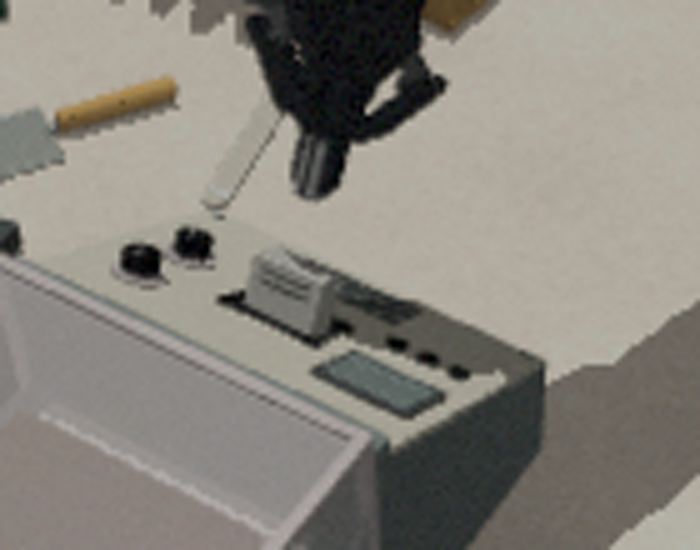

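Call:
{"fn": "apply_moves", "kwargs": {"commands": [[0.015,0,-0.003,0,-1],[0.03,0,-0.003,0,-1],[0.038,0,-0.003,0,-1],[0.042,0,-0.003,0,-1],[0.045,0,-0.003,0,-1],[0.048,0,-0.003,0,-1],[0.051,0,-0.003,0,-1],[0.054,0,-0.003,0,-1],[0.054,0,-0.003,0,-1]]}}

```text
time: 17.3
ee_pos: [0.6161, -0.1014, 0.1734]
tcp_rot: [0.5, 60.1, 7.9]
wrist_force: [0.9, -0.3, -0.1]
opening: 0.0002
```

```bash
python3 -c "
from h import *
show();rel()"
```

```text
t 17.3 p [ 0.6161 -0.1014  0.1734] toolx [ 0.4933  0.0689 -0.8671] tooly [-0.1305  0.9914  0.0045] q [-14.3 -13.3 -19.6  55.7  10.9 -19. ] F [ 0.9 -0.3 -0.1] F.x 0.5 open 0.0002
TCP in port frame x,y,z [0.0005 0.0005 0.0268]
```

Call:
{"fn": "apply_moves", "kwargs": {"commands": [[0.003,0,0,0,-1],[0.006,0,0,0,-1],[0.009,0,0,0,-1],[0.012,0,0,0,-1]]}}

```text
time: 17.7
ee_pos: [0.6222, -0.1006, 0.163]
tcp_rot: [0.5, 60.1, 7.9]
wrist_force: [-1.8, 0.3, 2.8]
opening: -0.0
```

```bash
python3 -c "
from h import *
show();rel()
xa=np.cross(YD,AX); B=np.c_[xa,YD,AX]
for n in('scene','top'):
    c=cams.camera(n); L=(cloud(c)-PORT)@B
    m=(abs(L[...,0])<.02)&(abs(L[...,1])>.016)&(abs(L[...,1])<.025)&(L[...,2]>.01)&(L[...,2]<.05); P=L[m]
    print(n,len(P),np.round(P.max(0),4) if len(P) else '')"
```

```text
t 17.7 p [ 0.6222 -0.1006  0.163 ] toolx [ 0.4935  0.0689 -0.867 ] tooly [-0.1306  0.9914  0.0044] q [-14.  -12.5 -20.1  54.3  10.7 -18.8] F [-1.8  0.3  2.8] F.x -3.3 open -0.0
TCP in port frame x,y,z [0.0006 0.0006 0.0146]
scene 18 [0.0142 0.0245 0.0138]
top 44 [0.0191 0.0243 0.0202]
```

Call:
{"fn": "apply_moves", "kwargs": {"commands": [[0.003,0,0,0,-1],[0.006,0,0,0,-1],[0.009,0,0,0,-1],[0.012,0,0,0,-1],[0.015,0,0,0,-1],[0.018,0,0,0,-1]]}}

```text
time: 18.4
ee_pos: [0.6312, -0.0993, 0.1468]
tcp_rot: [0.5, 60.1, 8.0]
wrist_force: [-2.7, 0.2, 3.7]
opening: -0.0003
```

Call:
{"fn": "apply_moves", "kwargs": {"commands": [[0.003,0,0,0,-1],[0.006,0,0,0,-1],[0.009,0,0,0,-1],[0.012,0,0,0,-1]]}}

```text
time: 18.8
ee_pos: [0.6372, -0.0984, 0.1362]
tcp_rot: [0.5, 60.1, 8.0]
wrist_force: [-2.3, 0.1, 3.9]
opening: -0.0002
```

```bash
python3 -c "
from h import *
show();rel()"
```

```text
t 18.8 p [ 0.6372 -0.0984  0.1362] toolx [ 0.4932  0.0691 -0.8672] tooly [-0.1307  0.9914  0.0046] q [-13.4 -10.1 -21.1  50.9  10.4 -18.2] F [-2.3  0.1  3.9] F.x -4.5 open -0.0002
TCP in port frame x,y,z [ 0.0003  0.0008 -0.0162]
```

Call:
{"fn": "apply_moves", "kwargs": {"commands": [[0.002,0,0.0,0,-1],[0.004,0,0,0,-1],[0.006,0,0,0,-1],[0.008,0,0,0,-1],[0.01,0,0,0,-1]]}}

```text
time: 19.3
ee_pos: [0.6422, -0.0977, 0.1274]
tcp_rot: [0.5, 60.1, 8.0]
wrist_force: [-1.4, -0.5, 3.4]
opening: -0.0002
```

Call:
{"fn": "apply_moves", "kwargs": {"commands": [[0.001,0,0,0,-1],[0.002,0,0,0,-1],[0.003,0,0,0,-1]]}}

```text
time: 19.6
ee_pos: [0.6438, -0.0975, 0.1248]
tcp_rot: [0.5, 60.1, 8.0]
wrist_force: [-1.9, -0.2, 3.5]
opening: 0.0001
```

```bash
python3 -c "
from h import *
show();rel()"
```

```text
t 19.6 p [ 0.6438 -0.0975  0.1248] toolx [ 0.4933  0.069  -0.8671] tooly [-0.1306  0.9914  0.0046] q [-13.1  -9.  -21.4  49.5  10.3 -17.9] F [-1.9 -0.2  3.5] F.x -4.0 open 0.0001
TCP in port frame x,y,z [ 0.0004  0.0008 -0.0293]
```

Call:
{"fn": "apply_moves", "kwargs": {"commands": [[0.001,0,0,0,-1],[0.002,0,0,0,-1]]}}

```text
time: 19.8
ee_pos: [0.6448, -0.0974, 0.123]
tcp_rot: [0.5, 60.1, 8.0]
wrist_force: [-2.0, -0.3, 3.2]
opening: -0.0002
```

Call:
{"fn": "apply_moves", "kwargs": {"commands": [[0.001,0,0,0,-1],[0.002,0,0,0,-1]]}}

```text
time: 20.0
ee_pos: [0.6458, -0.0972, 0.1212]
tcp_rot: [0.5, 60.1, 8.0]
wrist_force: [-3.5, -0.3, 4.3]
opening: 0.0003
```

Call:
{"fn": "apply_moves", "kwargs": {"commands": [[0.001,0,0,0,-1],[0.0015,0,0,0,-1]]}}

```text
time: 20.2
ee_pos: [0.6466, -0.0971, 0.1198]
tcp_rot: [0.5, 60.1, 8.0]
wrist_force: [-3.5, 0.1, 4.5]
opening: -0.0001
```

Call:
{"fn": "apply_moves", "kwargs": {"commands": [[0.001,0,0,0,-1],[0.001,0,0,0,-1]]}}

```text
time: 20.4
ee_pos: [0.6471, -0.097, 0.1189]
tcp_rot: [0.5, 60.1, 8.0]
wrist_force: [-1.4, 0.1, 4.5]
opening: -0.0001
```

Call:
{"fn": "apply_moves", "kwargs": {"commands": [[0.001,0,0,0,-1],[0.001,0,0,0,-1]]}}

```text
time: 20.6
ee_pos: [0.6476, -0.0969, 0.118]
tcp_rot: [0.5, 60.1, 8.0]
wrist_force: [-1.9, 0.2, 3.4]
opening: -0.0001
```

Call:
{"fn": "apply_moves", "kwargs": {"commands": [[0.0008,0,0,0,-1],[0.0008,0,0,0,-1]]}}

```text
time: 20.8
ee_pos: [0.648, -0.0968, 0.1176]
tcp_rot: [0.6, 60.1, 8.0]
wrist_force: [-6.6, 0.5, 7.3]
opening: 0.0002
```

Call:
{"fn": "apply_moves", "kwargs": {"commands": [[0.0007,0,0,0,-1],[0.0007,0,0,0,-1]]}}

```text
time: 21.0
ee_pos: [0.6481, -0.0968, 0.1176]
tcp_rot: [0.6, 60.1, 8.0]
wrist_force: [-9.4, 0.4, 10.2]
opening: -0.0003
```

```bash
python3 -c "
from h import *
show();rel()"
```

```text
t 21.0 p [ 0.6481 -0.0968  0.1176] toolx [ 0.4935  0.0693 -0.867 ] tooly [-0.1307  0.9914  0.0048] q [-12.9  -8.3 -21.6  48.5  10.3 -17.8] F [-9.4  0.4 10.2] F.x -13.4 open -0.0003
TCP in port frame x,y,z [ 0.0006  0.001  -0.0378]
```

Call:
{"fn": "apply_moves", "kwargs": {"commands": [[0.0015,0,-0.0003,0,-1],[0.0015,0,-0.0003,0,-1]]}}

```text
time: 21.2
ee_pos: [0.6486, -0.0968, 0.1177]
tcp_rot: [0.5, 60.0, 7.9]
wrist_force: [-14.1, 0.7, 14.1]
opening: -0.0003
```

Call:
{"fn": "apply_moves", "kwargs": {"commands": [[0.0018,0,-0.0005,0,-1],[0.0018,0,-0.0005,0,-1]]}}

```text
time: 21.4
ee_pos: [0.649, -0.0969, 0.1178]
tcp_rot: [0.5, 60.0, 7.9]
wrist_force: [-16.8, -0.1, 16.8]
opening: 0.0
```

```bash
python3 -c "
from h import *
show();rel()"
```

```text
t 21.4 p [ 0.649  -0.0969  0.1178] toolx [ 0.4958  0.0687 -0.8657] tooly [-0.1303  0.9915  0.0041] q [-12.9  -8.3 -21.6  48.3  10.2 -17.8] F [-16.8  -0.1  16.8] F.x -22.9 open 0.0
TCP in port frame x,y,z [ 0.0015  0.0008 -0.038 ]
```

Call:
{"fn": "apply_moves", "kwargs": {"commands": [[-0.003,0,-0.001,0,-1],[-0.01,0,-0.001,0,-1],[-0.03,0,-0.001,0,-1],[-0.06,0,-0.001,0,-1],[-0.1,0,-0.001,0,-1],[-0.15,0,-0.001,0,-1],[-0.2,0,-0.001,0,-1],[-0.2,0,-0.001,0,-1]]}}

```text
time: 22.2
ee_pos: [0.5487, -0.1115, 0.2988]
tcp_rot: [-0.0, 59.4, 7.4]
wrist_force: [0.4, -0.4, 1.2]
opening: -0.0
```

```bash
python3 -c "
from h import *
show();rel()
xa=np.cross(YD,AX); B=np.c_[xa,YD,AX]
for n in('scene','top'):
    c=cams.camera(n); L=(cloud(c)-PORT)@B; L0=(np.load(n+'.npy')-PORT)@B
    for k in(L0,L):
        m=(abs(k[...,0])<.011)&(abs(k[...,1])<.022)&(k[...,2]<.05); print(n,m.sum(),np.round(np.percentile(k[m][:,2],[5,50,95]),4))
    if n=='top': cv2.imwrite('pics/t7.png',cv2.resize(c['frame'][110:270,110:340],None,fx=3.4,fy=3.4,interpolation=cv2.INTER_CUBIC))
    if n=='scene': cv2.imwrite('pics/s7.png',cv2.resize(c['frame'][120:230,160:300],None,fx=5,fy=5,interpolation=cv2.INTER_CUBIC))"
```

```text
t 22.2 p [ 0.5487 -0.1115  0.2988] toolx [ 0.5045  0.0656 -0.8609] tooly [-1.295e-01  9.916e-01 -3.000e-04] q [-17.8 -20.8 -11.6  71.1  12.5 -22.1] F [ 0.4 -0.4  1.2] F.x -0.9 open -0.0
TCP in port frame x,y,z [ 0.0041 -0.0008  0.1694]
scene 29 [-0.0062 -0.0041 -0.0026]
scene 28 [-0.0052 -0.0039 -0.0029]
top 134 [-0.0044 -0.0006  0.0031]
top 138 [-0.0038 -0.0001  0.0037]
```

View pics/s7.png

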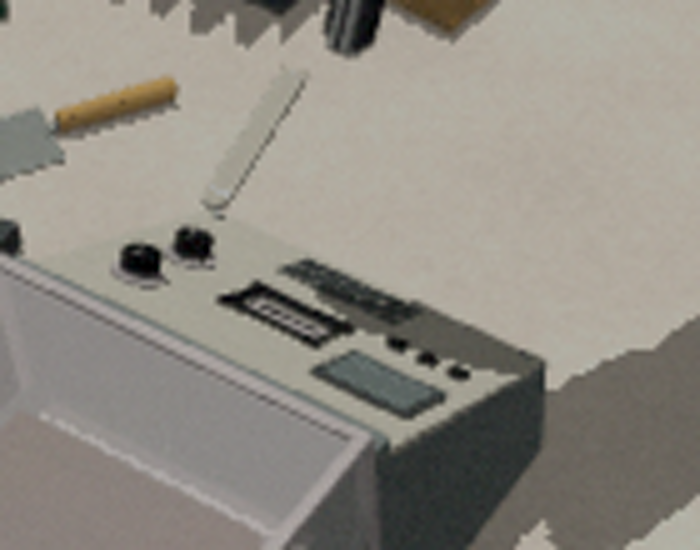

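```bash
python3 -c "
from h import *
c=cams.camera('top')
f=c['frame']; e,R,o=pose(); show()
def ann(c,e,R,roi,k):
    a,b,cc,d=roi; im=cv2.resize(c['frame'][a:b,cc:d],None,fx=k,fy=k,interpolation=cv2.INTER_CUBIC)
    for s in(0,.02,.038,.06,.073):
        q=np.array([e+R@np.array([-s,y,0.]) for y in(-.032,-.0145,.0145,.032)])
        uv=cv2.projectPoints(q,cv2.Rodrigues(np.array(c['R']))[0],np.array(c['t']),c['camera_matrix'],np.array(c['D']))[0].reshape(-1,2)
        pts=((uv-[cc,a]+.5)*k).astype(int)
        cv2.line(im,tuple(map(int,pts[0])),tuple(map(int,pts[3])),(0,0,255),1)
        for p in pts[1:3]: cv2.circle(im,tuple(map(int,p)),3,(0,255,0),1)
    return im
c=cams.camera('scene')
uv=cv2.projectPoints(np.array([e]),cv2.Rodrigues(np.array(c['R']))[0],np.array(c['t']),c['camera_matrix'],np.array(c['D']))[0].ravel(); print(uv)
u,v=map(int,uv); cv2.imwrite('pics/s8.png',ann(c,e,R,(max(v-60,0),v+20,u-50,u+50),7))
"
```

```text
t 22.35 p [ 0.5489 -0.1109  0.2901] toolx [ 0.4956  0.0686 -0.8658] tooly [-0.13    0.9915  0.0042] q [-17.7 -20.4 -12.1  70.8  12.5 -22.1] F [ 0.1 -0.9 -1.6] F.x 1.4 open 0.0002
[229.01523853 131.77658795]
```

View pics/s8.png

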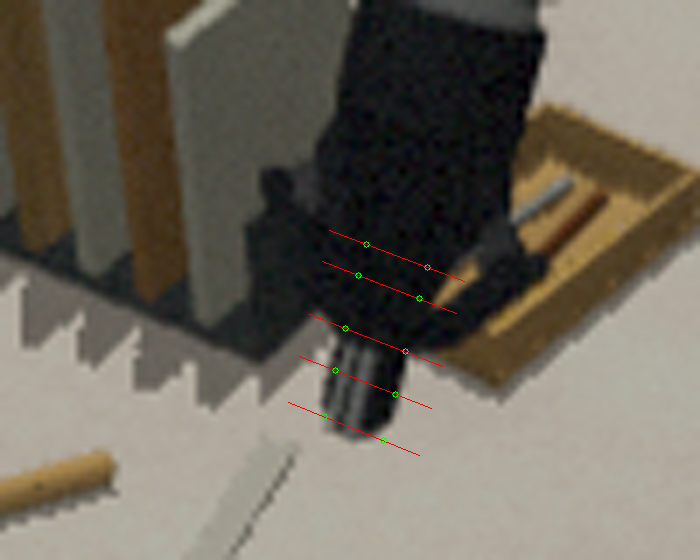

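```bash
python3 -c "
from h import *
show();rel();xa=np.cross(YD,AX); shift(PORT+.0005*xa+.0085*YD+.02*AX,YD); shift(PORT+.0005*xa+.0085*YD-.03*AX,YD); print(bot.get_obs()['torque'])"
```

```text
t 22.4 p [ 0.5488 -0.1107  0.2889] toolx [ 0.4942  0.0692 -0.8666] tooly [-0.1303  0.9915  0.0049] q [-17.7 -20.4 -12.1  70.8  12.5 -22.1] F [ 0.1 -0.5  0.1] F.x -0.1 open -0.0001
TCP in port frame x,y,z [-0.0005  0.      0.1608]
shift [0.1408 0.0078 0.0012] roll -0.0011
shift [0.1908 0.0075 0.0013] roll -0.0011
[-0.01758378  0.44915914  0.02499663]
```

Call:
{"fn": "apply_moves", "kwargs": {"commands": [[0.05,0.0078,0.0012,0,-1],[0.1,0.0078,0.0012,0,-1],[0.14,0.0078,0.0012,0,-1],[0.15,0.0078,0.0012,0,-1],[0.158,0.0078,0.0012,0,-1],[0.166,0.0077,0.0012,0,-1],[0.174,0.0076,0.0012,0,-1],[0.182,0.0075,0.0012,0,-1],[0.19,0.0075,0.0012,0,-1],[0.19,0.0075,0.0012,0,-1]]}}

```text
time: 23.4
ee_pos: [0.6426, -0.0899, 0.1237]
tcp_rot: [0.6, 60.1, 8.0]
wrist_force: [-0.0, -0.2, -0.9]
opening: -0.0001
```

```bash
python3 -c "
from h import *
show();rel(); print(bot.get_obs()['torque'])"
```

```text
t 23.4 p [ 0.6426 -0.0899  0.1237] toolx [ 0.493   0.0694 -0.8672] tooly [-0.1302  0.9915  0.0053] q [-12.3  -9.4 -21.9  49.3  10.  -17.2] F [-0.  -0.2 -0.9] F.x 0.8 open -0.0001
TCP in port frame x,y,z [-0.0003  0.0085 -0.0302]
[-0.04846914  0.60023139  0.0021068 ]
```

Free down to −30 mm. Now feel from there in 2 mm, then 1 mm steps.

Call:
{"fn": "apply_moves", "kwargs": {"commands": [[0.002,0,0.0005,0,-1],[0.004,0,0.0005,0,-1],[0.004,0,0.0005,0,-1]]}}

```text
time: 23.7
ee_pos: [0.645, -0.0896, 0.1204]
tcp_rot: [0.6, 60.1, 8.0]
wrist_force: [0.0, -0.5, -0.3]
opening: 0.0
```

Call:
{"fn": "apply_moves", "kwargs": {"commands": [[0.001,0,0,0,-1],[0.002,0,0,0,-1],[0.002,0,0,0,-1]]}}

```text
time: 24.0
ee_pos: [0.646, -0.0895, 0.1187]
tcp_rot: [0.6, 60.1, 8.0]
wrist_force: [0.1, -0.3, -0.6]
opening: -0.0
```

Call:
{"fn": "apply_moves", "kwargs": {"commands": [[0.001,0,0,0,-1],[0.001,0,0,0,-1]]}}

```text
time: 24.2
ee_pos: [0.6466, -0.0894, 0.1178]
tcp_rot: [0.6, 60.1, 8.0]
wrist_force: [-0.8, -0.3, 0.1]
opening: -0.0002
```

Call:
{"fn": "apply_moves", "kwargs": {"commands": [[0.001,0,0,0,-1],[0.001,0,0,0,-1]]}}

```text
time: 24.4
ee_pos: [0.647, -0.0893, 0.1176]
tcp_rot: [0.6, 60.1, 8.0]
wrist_force: [-7.5, -0.3, 5.0]
opening: -0.0001
```

```bash
python3 -c "
from h import *
show();rel(); print(bot.get_obs()['torque'])"
```

```text
t 24.4 p [ 0.647  -0.0893  0.1176] toolx [ 0.4933  0.0693 -0.8671] tooly [-0.1301  0.9915  0.0052] q [-12.2  -8.7 -22.   48.4   9.9 -17.1] F [-7.5 -0.3  5. ] F.x -8.0 open -0.0001
TCP in port frame x,y,z [ 0.0004  0.0086 -0.0377]
[0.06625202 1.17024873 0.07848758]
```

Call:
{"fn": "apply_moves", "kwargs": {"commands": [[-0.003,0,-0.001,0,-1],[-0.01,0,-0.001,0,-1],[-0.03,0,-0.001,0,-1],[-0.06,0,-0.001,0,-1],[-0.1,0,-0.001,0,-1],[-0.15,0,-0.001,0,-1],[-0.18,0,-0.001,0,-1],[-0.18,0,-0.001,0,-1],[-0.18,0,-0.001,0,-1]]}}

```text
time: 25.3
ee_pos: [0.5574, -0.1021, 0.2742]
tcp_rot: [0.5, 60.0, 7.9]
wrist_force: [1.0, 0.7, 0.3]
opening: -0.0
```

```bash
python3 -c "
from h import *
xa=np.cross(YD,AX); B=np.c_[xa,YD,AX]
for n in('scene','top'):
    c=cams.camera(n); k=(cloud(c)-PORT)@B
    m=(abs(k[...,0])<.011)&(abs(k[...,1])<.022)&(k[...,2]<.05); print(n,m.sum(),np.round(np.percentile(k[m][:,2],[5,50,95]),4))
    for t in('short_cassette_centre','wide_cassette_centre','weight_centre'):
        X=cloud(c)
        for r in cams.spot_in(t,n)[:1]:
            l,tp,rr,b=map(int,r['rect']); print(t,np.round(np.nanmedian(X[tp:b+1,l:rr+1].reshape(-1,3),0),3))
    if n=='scene': cv2.imwrite('pics/s9.png',cv2.resize(c['frame'][100:300,110:370],None,fx=3,fy=3,interpolation=cv2.INTER_CUBIC))
show();rel()"
```

```text
scene 28 [-0.0054 -0.0042 -0.003 ]
short_cassette_centre [0.54  0.23  0.053]
wide_cassette_centre [0.485 0.231 0.063]
weight_centre [0.402 0.121 0.023]
top 134 [-0.0035 -0.0005  0.0035]
short_cassette_centre [0.529 0.227 0.073]
wide_cassette_centre [0.476 0.233 0.086]
weight_centre [0.403 0.116 0.03 ]
t 25.7 p [ 0.5573 -0.1018  0.2723] toolx [ 0.4923  0.0698 -0.8676] tooly [-0.1304  0.9914  0.0057] q [-16.3 -20.1 -13.8  68.7  11.8 -20.8] F [ 0.1 -0.1 -0.2] F.x 0.2 open -0.0
TCP in port frame x,y,z [-0.0006  0.0078  0.1416]
```

View pics/s9.png

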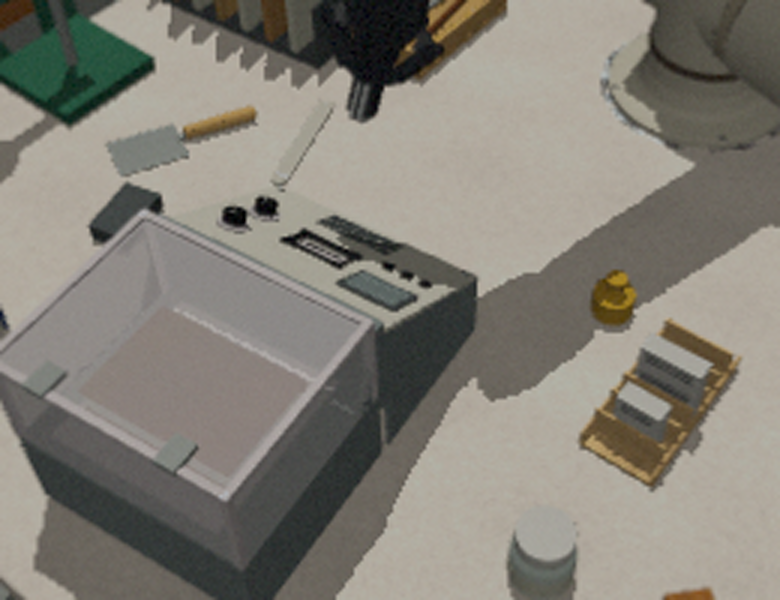

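The picture shows the flap shut at (322,247), the other two cassettes still in the rack at (673,370) and (642,410), and the arm clear of the cabinet. I'm handing the job in.

```bash
python3 -c "
from h import *
print(bot.job_done()); show()"
```

```text
the job is handed in; nothing more can be done
None
the job is handed in; nothing more can be done
```

The tallest cassette is in the cabinet's bay and the flap is shut behind it. I handed the job in at about 26 s of the 51 s; the system gave no verdict.

**What I did:** I gripped the cassette upright and lifted it out of the rack. The moves can't tilt the tool, so I drove two joints to the ends of their ranges, which leaned it to the 30° of the bay. I put the cassette through the flap into the sprung shoes, let go, and pushed it down with the fingers shut.

**Last checks:**
- **Stop:** it came up hard about 38 mm below the mouth, within the 32–44 mm given. I pressed to about 23 N, well under the 60 N limit. Feeling again with the fingers 8 mm to one side, I met contact at the same depth. So the cassette had not sprung back, and it was probably not a finger link catching on the bezel.
- **Flap:** the depth readings at the mouth match those taken before the job, and the picture shows the flap shut.
- **Other things:** the other two cassettes and the brass weight still read where they were, within measuring noise. The rest I checked only by eye: the jar, bone folder, spatula and steel block look undisturbed. The wooden block is almost out of the last picture, but the arm never went near it.

**Less certain:**
- **Seal:** I could not see it. Its 1.5–3.5 N spring force did not show clearly above the shoe friction, so "pressed right in" rests on the hard stop and the unchanged depth.
- **Sideways force:** some appeared while pressing, up to about half the axial force on the second feel. I took it as the fingertips rubbing on the cassette's end.
- **Camera offset:** the two cameras disagreed by up to about 5 mm in x, so I averaged them.

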